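# Test the friction hinge on a sample case

### The job

The purple-framed sample case has just been fitted with a friction hinge. By its wooden pull, lift that lid smoothly to about 60 degrees from closed, let go and draw clear, so that it shows whether it stands there on its own. Leave the lid of the black-framed case as it is.

Things in the scene. Friction and masses are not known exactly. Their poses are not given: they have to be found in the camera images.
- purple_pull (a point): Mid-point of the light-wood pull on the purple-framed lid: a bar 55 mm long, 22 mm wide, 16 mm thick, in the lid's plane, out from the middle of its front edge; the point is 33 mm out from that edge, 203 mm from the hinge axis, 62 mm above the bench when shut. Turns with the lid: x to the hinge, y along the hinge axis (the width), z out of the top face. Free air beneath and beside it.
- purple_hinge (a point): Middle of the hinge axis of the purple-framed case, on top of its far wall, 55 mm above the bench; fixed. x level, away from the pull side; y along the axis; z up. Case: plywood, 170 x 170 mm, 55 mm high, fastened down; lid: slate-grey panel 12 mm thick, purple frame. A loose purple tape roll and a flat purple-framed panel with no pull lie about too.
- purple_lid (a joint): Opening angle of the purple-framed lid, rad: 0 shut, grows as the pull side rises and goes over towards the hinge side, stop at 1.9. Starts shut or ajar by up to 0.2. Lid 0.17 to 0.33 kg; the hinge rubs with 0.4 N m, more than the lid's weight can turn; 2 to 4 N at the pull lifts it.
- black_pull (a point): The same point on the wooden pull of the other case, of the same build and size, whose cream lid has a black frame. To be left alone.

How it is judged:
By the outcome, as a careful person would: the job done as asked, in the order asked, and still so for the second after the job is handed in, with the robot touching nothing.
It also fails if it takes over 38 s, if anything falls off the work surface, if the arm or the gripper's body presses on something with over 40 N, if the wrist force passes 120 N, or if a joint passes its speed limit or range.

### The arm

A 7-joint arm with a two-finger parallel gripper is mounted at the origin on the work surface. World frame = base frame: x ahead of the robot, y to its left, z up, the work surface at z = 0. Lengths are in m, angles in rad, forces in N, time in s.
With the tool pointing down it reaches from about 0.425 to 0.875 m from the base axis. Payload 4.7 kg.
Tool frame: the origin (TCP) lies at the very end of the fingers, on their centre line; the grasp point (between the pads) lies 19 mm behind it (r.hold_point_z is the distance from the TCP to the grasp point, in m); z points along the fingers, y is the line along which they close (so a half turn about z gives the same grasp; the last joint's range is limited). The gripper opens to 87 mm and grips with 3 to 60 N. Pads are 19 mm wide; open, the fingers measure 117 mm over their backs; the gripper's body (75 mm by 190 mm) begins 51 mm behind the grasp point.
Start: joints at [-1.153, 0.321, -0.07, 1.45, 0.023, 1.371, -0.057], TCP at [0.255, 0.598, 0.223] pointing down, gripper open.
Joint ranges: [-2.86, 2.86], [-0.3, 2.09], [-1.38, 1.24], [0.06, 2.45], [-1.56, 4.7], [0.09, 2.05], [-2.69, 2.69]. Speed limits (rad/s): [2.57, 2.57, 3.14, 3.14, 3.14, 3.14, 3.14].

### API

Orientations are given as a unit quaternion [w, x, y, z].
In Python, from plant import r gives the robot as it stands. The module is installed in compiled form; this text tells all that it offers.
- The arm moves only by the tool servo_tool, never from a script. Its argument "series" is a list of rows, each an object of numbers: "hand": the finger opening in m, from 0 to 0.087; "dx", "dy", "dz": the shift along the tool's x, y, z in m; "yaw": the turn about the tool's z in degrees. In form: [{"hand": .., "dx": .., "dy": .., "dz": .., "yaw": ..}, ...]. A call has exactly 8 rows; each row shifts and turns the commanded pose from where the row before left it, along the tool's axes as they then stand; what a row does not reach is not made up. A row lasts 1/12 s, in which the tool goes at most 41.7 mm and 7.16 degrees, less where a joint would pass 70% of its speed; a pose out of reach is approached as far as the arm can. A call is refused whole if a number of a shift passes 0.0417 or a number of a turn 7.16, either way. A call with a gripper value outside its range is refused whole. The fingers move at their own pace and stop on an object; the grip force is fixed at half the most. Time passes only in rows, so rows that do not move let the fingers close, or fill a call up. It gives the time, the measured TCP pose, the force, the opening and the grip force at its end, in the units of the state.
- r.sense(): the state, without advancing time (a new reading comes with each control period).
- r.get_image(name): name is "scene" or "top"; returns (picture, depth): 420x560x3 uint8, red, green, blue; 420x560 float32, m along the optical axis (not along the pixel's ray), 0 where there is no reading.
- r.calibration(name): a dict with "fx", "fy", "cx", "cy" (pixels), "k1" (the pictures are not rectified: a ray, as slopes to the right and down, at radius r is drawn at 1 + k1 r^2 times it, then the intrinsics apply), "R" (3x3) and "t" (3): a world point X has camera coordinates R X + t. Camera axes: x right, y down, z forward; pixel columns grow to the right and rows downward; lengths in m; the calibration is good to about 2 mm. A picture is of the moment at which its call begins. calibration takes no time and is no camera call.
- r.job_done(): hands the job in; it is judged then, once.
The state is a dict: "time_s": time; "qpos": joint angles; "joint_velocities": joint speeds; "effort": joint torques, N m; "ee_pos": TCP position; "eef_rot": TCP orientation; "ft_force": force on the tool from outside, world axes, zero at the start; "torque": the same for the moment, N m; "width": opening from 0.0 (shut) to 1.0 (fully open); "gripper_force": force on a finger pad.
Only numpy, scipy, OpenCV 4.12 (cv2) and the standard library are available. Lean on these libraries where they do the work, as an engineer would, in place of code of your own. Each camera call takes 0.05 s, during which the arm holds its last target. There are 200 camera calls.

## Working session

There is one attempt and no reset: what is moved stays moved. The work goes in short steps, Python scripts to look and compute and a tool call to move; the robot and the scene stay as the last step left them, time stands still between calls to the robot, and variables do not carry over. Pictures are saved under pics/ and viewed, at most 10 in all, crops included, and the job is handed in when it is done.

Besides the shell and the picture viewer there is one more tool, called after "Emit:" as name([rows], argument=value, ...), one row to a line, values as JSON. servo_tool: Moves the arm, as the interface text tells. Its arguments: {"type":"object","properties":{"series":{"type":"array","items":{"type":"object","properties":{"hand":{"type":"number"},"dx":{"type":"number"},"dy":{"type":"number"},"dz":{"type":"number"},"yaw":{"type":"number"}}}}},"required":["series"]}

```bash
mkdir -p pics
cat > h.py <<'E'
import numpy as np, cv2
from plant import r
def snap(n,f):
    p,d=r.get_image(n); np.savez(''+n+'.npz',p=p,d=d); cv2.imwrite('pics/'+f,p[:,:,::-1]); return p,d
def pts(n,uv,d=None):
    c=r.calibration(n); uv=np.array(uv,float).reshape(-1,2)
    K=np.array([[c['fx'],0,c['cx']],[0,c['fy'],c['cy']],[0,0,1.]])
    s=cv2.undistortPoints(uv.reshape(-1,1,2),K,np.array([c['k1'],0,0,0.])).reshape(-1,2)
    return np.c_[s,np.ones(len(s))],np.array(c['R']),np.array(c['t'])
def onplane(n,uv,z):
    s,R,t=pts(n,uv); o=-R.T@t; w=s@R; return o+w*((z-o[2])/w[:,2])[:,None]
def bydepth(n,uv,d):
    s,R,t=pts(n,uv); return (s*np.asarray(d).reshape(-1,1)-t)@R
E
python3 - <<'E'
from h import *
snap('top','t0.png');snap('scene','s0.png')
print(r.sense())
for n in('top','scene'):
    c=r.calibration(n);print(n,-np.array(c['R']).T@c['t'],c['k1'],c['fx'])
E
```

```text
{'time_s': 0.1, 'qpos': array([-1.15291469,  0.32177664, -0.0701091 ,  1.45156477,  0.02260671,
        1.37079794, -0.05691494]), 'joint_velocities': array([-0.0003153 , -0.00209892,  0.00063438, -0.00369118,  0.00017928,
       -0.00120926, -0.00012399]), 'effort': array([ 2.67871928e-04, -4.92572629e+01, -4.05472554e-01, -3.13397491e+01,
       -6.40022568e-02,  3.94211872e-02,  5.30701482e-05]), 'ee_pos': array([0.25521982, 0.59725228, 0.22154714]), 'eef_rot': array([-1.30899572e-04,  2.00503582e-01,  9.79692574e-01, -8.69844496e-04]), 'ft_force': array([0.66939559, 0.86725323, 0.15377075]), 'torque': array([ 0.00103375, -0.02906142, -0.00904161]), 'gripper_force': 0.0, 'width': 0.9983053310539635}
top [ 0.41504167 -0.00127938  0.95084981] -0.009151671627732637 447.6921765633983
scene [ 1.03192338 -0.63679663  0.8090045 ] 0.061029909556592266 486.81360649426796
```

View pics/t0.png

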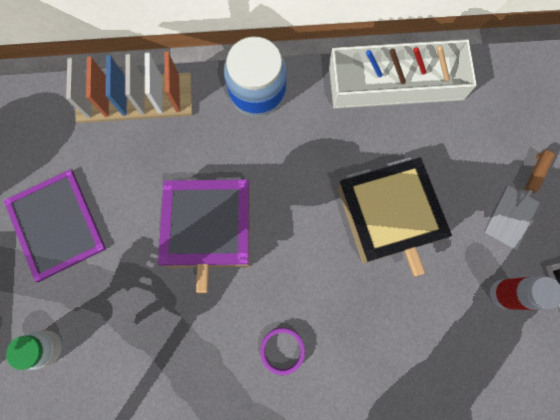

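View pics/s0.png

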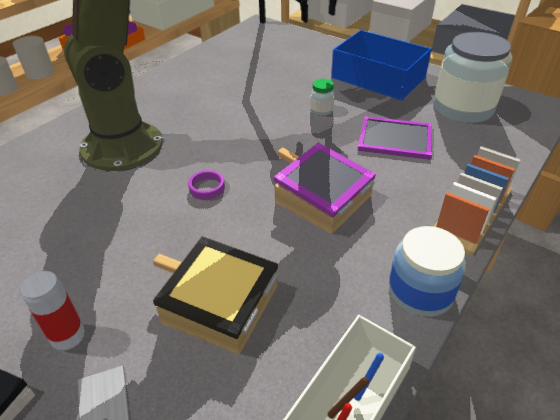

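Top view: purple case with its lid at (205,222) and its pull at (202,278). Black case at (395,210) with its pull at (415,262). The flat panel (55,225) and tape ring (282,351) are decoys.

Run:
```python
from h import *
z=np.load('top.npz');p,d=z['p'],z['d']
hsv=cv2.cvtColor(p,cv2.COLOR_RGB2HSV)
# purple lid
m=cv2.inRange(hsv,(135,80,60),(165,255,255)); m[:, :140]=0;m[300:]=0;m[:,270:]=0
c=max(cv2.findContours(m,0,2)[0],key=cv2.contourArea)
box=cv2.boxPoints(cv2.minAreaRect(c));print(box)
v,u=np.nonzero(m&(d>0).astype('uint8')*255)
P=bydepth('top',np.c_[u,v],d[v,u]);A=np.c_[P[:,:2],np.ones(len(P))]
co=np.linalg.lstsq(A,P[:,2],rcond=None)[0];print('plane',co,'tilt',np.arctan(np.hypot(*co[:2])), 'cent',P.mean(0),P.min(0),P.max(0))
ab=cv2.approxPolyDP(cv2.convexHull(c),6,True).reshape(-1,2);print(ab, onplane('top',ab,.07))
# pull
w=cv2.inRange(hsv,(5,60,90),(25,255,255));w[:264]=0;w[298:]=0;w[:,:185]=0;w[:,220:]=0
v,u=np.nonzero(w);k=d[v,u]>0;P=bydepth('top',np.c_[u,v],d[v,u])[k];print('pull px',len(u),u.min(),u.max(),v.min(),v.max())
P=P[(P[:,2]>.05)];print(len(P),np.median(P,0),P.min(0),P.max(0))
c=max(cv2.findContours(w,0,2)[0],key=cv2.contourArea);rc=cv2.minAreaRect(c);print(rc);B=cv2.boxPoints(rc);print(onplane('top',B,.07))
```

```text
[[158.      178.99997]
 [248.      178.99997]
 [248.      264.99997]
 [158.      264.99997]]
plane [-0.07926006  0.00973947  0.12115692] tilt 0.07968710487000807 cent [0.57628979 0.13753545 0.07681968] [ 0.49042292  0.04756891 -0.00185763] [0.67245743 0.25110015 0.089162  ]
[[248 180]
 [247 264]
 [158 264]
 [164 180]] [[0.66043824 0.04727191 0.07      ]
 [0.49055017 0.05864379 0.07      ]
 [0.50269291 0.23270423 0.07      ]
 [0.6724793  0.21809844 0.07      ]]
pull px 383 185 219 264 292
342 [0.46846721 0.14441025 0.08820415] [0.44197891 0.13365708 0.05116556] [0.49695319 0.16115378 0.09404985]
((202.0, 278.0), (28.0, 34.0), 90.0)
[[0.49901482 0.17985735 0.07      ]
 [0.49437648 0.11336659 0.07      ]
 [0.44048671 0.11564882 0.07      ]
 [0.44505169 0.18130834 0.07      ]]
```

Emit:
servo_tool([
  {"hand": 0.06, "yaw": -6.4},
  {"hand": 0.06, "yaw": -6.4},
  {"hand": 0.06, "yaw": -6.4},
  {"dx": -0.02, "dy": -0.036, "hand": 0.06},
  {"dx": -0.02, "dy": -0.036, "hand": 0.06},
  {"dx": -0.02, "dy": -0.036, "hand": 0.06},
  {"dx": -0.02, "dy": -0.036, "hand": 0.06},
  {"dx": -0.02, "dy": -0.036, "hand": 0.06},
])

```text
invalid input
```

Emit:
servo_tool([
  {"dx": -0.02, "dy": -0.036, "hand": 0.06},
  {"dx": -0.02, "dy": -0.036, "hand": 0.06},
  {"dx": -0.02, "dy": -0.036, "hand": 0.06},
  {"dx": -0.02, "dy": -0.036, "hand": 0.06},
  {"dx": -0.02, "dy": -0.036, "hand": 0.06},
  {"dx": -0.02, "dy": -0.036, "hand": 0.06},
  {"dx": -0.02, "dy": -0.036, "hand": 0.06},
  {"hand": 0.06},
])

```text
invalid input
```

Run:
```python
from h import *
z=np.load('top.npz');p,d=z['p'],z['d']
m=(d>0)
v,u=np.mgrid[255:305,175:230];v=v.ravel();u=u.ravel();k=d[v,u]>0;u=u[k];v=v[k]
P=bydepth('top',np.c_[u,v],d[v,u]);hsv=cv2.cvtColor(p,cv2.COLOR_RGB2HSV)[v,u]
k=(P[:,2]>.05)&(P[:,0]<.485)&(hsv[:,0]<25)&(hsv[:,1]>60);Q=P[k];uv=np.c_[u,v][k].astype(np.float32)
print(len(Q),Q.mean(0),Q.min(0),Q.max(0));rc=cv2.minAreaRect(Q[:,:2].astype(np.float32)*1000);print(rc)
print('slope z/x',np.polyfit(Q[:,0],Q[:,2],1),'z percentiles',np.percentile(Q[:,2],[10,50,90]))
s=r.sense();print(s['time_s'],s['ee_pos'],s['eef_rot'],s['width'])
snap('scene','s1.png');i=cv2.imread('pics/s1.png')[90:260,200:420];cv2.imwrite('pics/s1c.png',cv2.resize(i,None,fx=3.4,fy=3.4))
```

```text
272 [0.46303416 0.14478789 0.08814498] [0.44197891 0.13381829 0.07439457] [0.48495669 0.15673762 0.09404985]
((463.8787841796875, 145.61221313476562), (21.541242599487305, 43.15781021118164), 86.72026062011719)
slope z/x [-0.06311902  0.11737124] z percentiles [0.08501147 0.08866255 0.09109973]
0.1 [0.25521982 0.59725228 0.22154714] [-1.30899572e-04  2.00503582e-01  9.79692574e-01 -8.69844496e-04] 0.9983053310539635
```

View pics/s1c.png

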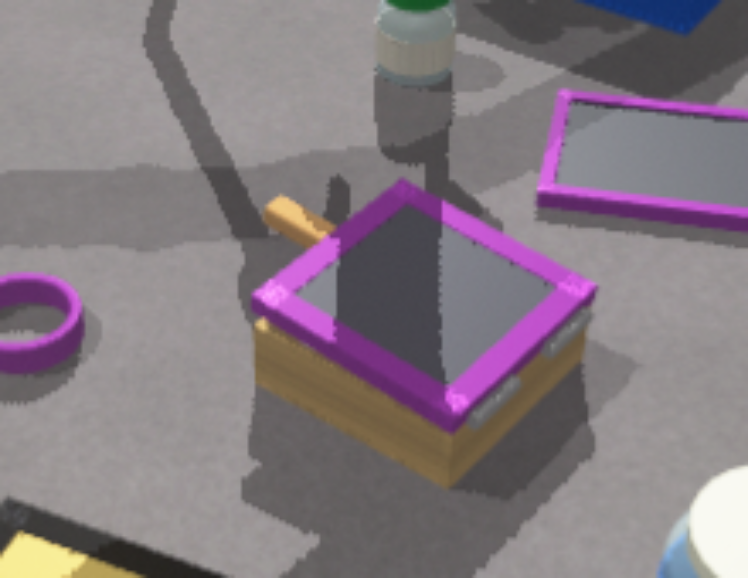

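The picture shows the lid slightly ajar, with the pull free at about (300,218) in the crop. The move was refused, probably because every key has to be given, so I'll retry with full rows.

Emit:
servo_tool([
  {"hand": 0.06, "dx": 0, "dy": 0, "dz": 0, "yaw": -6.4},
  {"hand": 0.06, "dx": 0, "dy": 0, "dz": 0, "yaw": -6.4},
  {"hand": 0.06, "dx": 0, "dy": 0, "dz": 0, "yaw": -6.4},
  {"hand": 0.06, "dx": -0.02, "dy": -0.036, "dz": 0, "yaw": 0},
  {"hand": 0.06, "dx": -0.02, "dy": -0.036, "dz": 0, "yaw": 0},
  {"hand": 0.06, "dx": -0.02, "dy": -0.036, "dz": 0, "yaw": 0},
  {"hand": 0.06, "dx": -0.02, "dy": -0.036, "dz": 0, "yaw": 0},
  {"hand": 0.06, "dx": -0.02, "dy": -0.036, "dz": 0, "yaw": 0},
])

```text
time_s: 0.82
ee_pos: [0.3432, 0.4093, 0.2222]
eef_rot: [-0.0, 0.034, 0.999, -0.0]
ft_force: [0.3, -0.1, 0.1]
width: 0.693
gripper_force: 0.0
```

Emit:
servo_tool([
  {"hand": 0.06, "dx": -0.02, "dy": -0.036, "dz": 0, "yaw": 0},
  {"hand": 0.06, "dx": -0.02, "dy": -0.036, "dz": 0, "yaw": 0},
  {"hand": 0.06, "dx": -0.02, "dy": -0.036, "dz": 0, "yaw": 0},
  {"hand": 0.06, "dx": -0.02, "dy": -0.036, "dz": 0, "yaw": 0},
  {"hand": 0.06, "dx": -0.02, "dy": -0.036, "dz": 0, "yaw": 0},
  {"hand": 0.06, "dx": -0.02, "dy": -0.036, "dz": 0, "yaw": 0},
  {"hand": 0.06, "dx": -0.02, "dy": -0.036, "dz": 0, "yaw": 0},
  {"hand": 0.06, "dx": 0, "dy": 0, "dz": 0, "yaw": 0},
])

```text
time_s: 1.48
ee_pos: [0.4685, 0.1407, 0.2228]
eef_rot: [0.001, 0.041, 0.999, -0.002]
ft_force: [0.1, -0.1, 0.1]
width: 0.692
gripper_force: 0.0
```

Emit:
servo_tool([
  {"hand": 0.06, "dx": 0, "dy": 0.0045, "dz": 0, "yaw": -1},
  {"hand": 0.06, "dx": 0, "dy": 0, "dz": 0.02, "yaw": 0},
  {"hand": 0.06, "dx": 0, "dy": 0, "dz": 0.03, "yaw": 0},
  {"hand": 0.06, "dx": 0, "dy": 0, "dz": 0.03, "yaw": 0},
  {"hand": 0.06, "dx": 0, "dy": 0, "dz": 0, "yaw": 0},
  {"hand": 0.06, "dx": 0, "dy": 0, "dz": 0, "yaw": 0},
  {"hand": 0.06, "dx": 0, "dy": 0, "dz": 0, "yaw": 0},
  {"hand": 0.06, "dx": 0, "dy": 0, "dz": 0, "yaw": 0},
])

```text
time_s: 2.15
ee_pos: [0.4667, 0.156, 0.1447]
eef_rot: [0.002, 0.025, 1.0, 0.001]
ft_force: [0.2, 0.1, -0.1]
width: 0.687
gripper_force: 0.0
```

Run:
```python
from h import *
snap('scene','s2.png');i=cv2.imread('pics/s2.png')[40:220,200:420];cv2.imwrite('pics/s2c.png',cv2.resize(i,None,fx=3.3,fy=3.3))
```

```text
(no output)
```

View pics/s2c.png

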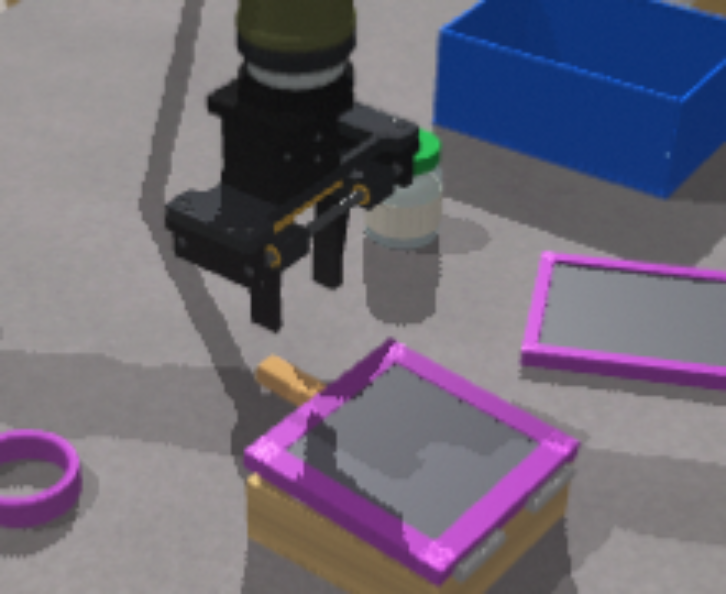

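The fingers hang open above and around the pull, which is at about (290,378) in the crop. They sit about 10 mm too far left in y because the earlier reading caught the arm still swinging. I'll correct that and descend.

Emit:
servo_tool([
  {"hand": 0.06, "dx": -0.002, "dy": -0.0107, "dz": 0, "yaw": 0.5},
  {"hand": 0.06, "dx": 0, "dy": 0, "dz": 0.02, "yaw": 0},
  {"hand": 0.06, "dx": 0, "dy": 0, "dz": 0.02, "yaw": 0},
  {"hand": 0.06, "dx": 0, "dy": 0, "dz": 0.02, "yaw": 0},
  {"hand": 0.06, "dx": 0, "dy": 0, "dz": 0.015, "yaw": 0},
  {"hand": 0.06, "dx": 0, "dy": 0, "dz": 0.008, "yaw": 0},
  {"hand": 0.06, "dx": 0, "dy": 0, "dz": 0, "yaw": 0},
  {"hand": 0.06, "dx": 0, "dy": 0, "dz": 0, "yaw": 0},
])

```text
time_s: 2.87
ee_pos: [0.4675, 0.1437, 0.0602]
eef_rot: [0.0, 0.03, 1.0, 0.0]
ft_force: [0.2, -0.4, 0.5]
width: 0.688
gripper_force: 0.0
```

Emit:
servo_tool([
  {"hand": 0.06, "dx": 0, "dy": 0, "dz": 0, "yaw": 0},
  {"hand": 0.06, "dx": 0, "dy": 0, "dz": 0, "yaw": 0},
  {"hand": 0.06, "dx": 0, "dy": 0, "dz": 0, "yaw": 0},
  {"hand": 0.04, "dx": 0, "dy": 0, "dz": 0, "yaw": 0},
  {"hand": 0.04, "dx": 0, "dy": 0, "dz": 0, "yaw": 0},
  {"hand": 0.04, "dx": 0, "dy": 0, "dz": 0, "yaw": 0},
  {"hand": 0.04, "dx": 0, "dy": 0, "dz": 0, "yaw": 0},
  {"hand": 0.04, "dx": 0, "dy": 0, "dz": 0, "yaw": 0},
])

```text
time_s: 3.53
ee_pos: [0.4669, 0.144, 0.0596]
eef_rot: [0.0, 0.03, 1.0, 0.0]
ft_force: [0.4, 0.0, -0.9]
width: 0.478
gripper_force: 0.0
```

Run:
```python
from h import *
s=r.sense();print(s['ee_pos'],s['eef_rot'],s['ft_force'])
snap('scene','s3.png');i=cv2.imread('pics/s3.png')[80:220,220:400];cv2.imwrite('pics/s3c.png',cv2.resize(i,None,fx=4,fy=4))
```

```text
[0.46694809 0.14398153 0.05956402] [4.72435280e-06 2.99383797e-02 9.99551746e-01 9.79765341e-06] [ 0.44498209  0.04596809 -0.88615016]
```

View pics/s3c.png

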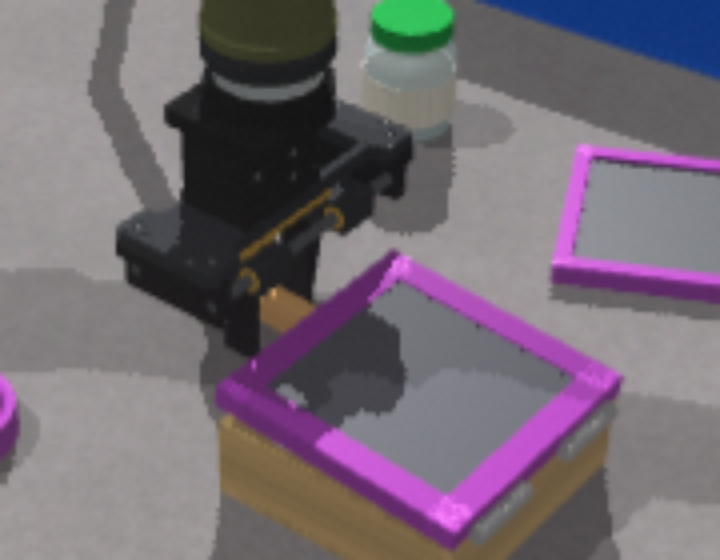

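The pull lies between the two fingers, at about (285,310) in the crop. Closing now.

Emit:
servo_tool([
  {"hand": 0.03, "dx": 0, "dy": 0, "dz": 0, "yaw": 0},
  {"hand": 0.025, "dx": 0, "dy": 0, "dz": 0, "yaw": 0},
  {"hand": 0.015, "dx": 0, "dy": 0, "dz": 0, "yaw": 0},
  {"hand": 0.015, "dx": 0, "dy": 0, "dz": 0, "yaw": 0},
  {"hand": 0.015, "dx": 0, "dy": 0, "dz": 0, "yaw": 0},
  {"hand": 0.015, "dx": 0, "dy": 0, "dz": 0, "yaw": 0},
  {"hand": 0.015, "dx": 0, "dy": 0, "dz": 0, "yaw": 0},
  {"hand": 0.015, "dx": 0, "dy": 0, "dz": 0, "yaw": 0},
])

```text
time_s: 4.25
ee_pos: [0.4671, 0.1459, 0.0597]
eef_rot: [0.0, 0.029, 1.0, 0.001]
ft_force: [0.3, 5.9, -2.7]
width: 0.247
gripper_force: 30.0
```

Emit:
servo_tool([
  {"hand": 0.015, "dx": -0.0004, "dy": 0.001, "dz": -0.003, "yaw": 0},
  {"hand": 0.015, "dx": -0.0009, "dy": 0.001, "dz": -0.006, "yaw": 0},
  {"hand": 0.015, "dx": -0.0011, "dy": 0, "dz": -0.006, "yaw": 0},
  {"hand": 0.015, "dx": -0.0013, "dy": 0, "dz": -0.006, "yaw": 0},
  {"hand": 0.015, "dx": -0.0015, "dy": 0, "dz": -0.0059, "yaw": 0},
  {"hand": 0.015, "dx": -0.0017, "dy": 0, "dz": -0.0059, "yaw": 0},
  {"hand": 0.015, "dx": -0.0018, "dy": 0, "dz": -0.0058, "yaw": 0},
  {"hand": 0.015, "dx": -0.002, "dy": 0, "dz": -0.0057, "yaw": 0},
])

```text
time_s: 4.92
ee_pos: [0.4774, 0.1453, 0.1043]
eef_rot: [-0.001, 0.03, 1.0, -0.0]
ft_force: [0.3, 2.0, -4.9]
width: 0.25
gripper_force: 30.0
```

Emit:
servo_tool([
  {"hand": 0.015, "dx": -0.0022, "dy": 0, "dz": -0.0057, "yaw": 0},
  {"hand": 0.015, "dx": -0.0023, "dy": 0, "dz": -0.0056, "yaw": 0},
  {"hand": 0.015, "dx": -0.0025, "dy": 0, "dz": -0.0056, "yaw": 0},
  {"hand": 0.015, "dx": -0.0027, "dy": 0, "dz": -0.0055, "yaw": 0},
  {"hand": 0.015, "dx": -0.0028, "dy": 0, "dz": -0.0054, "yaw": 0},
  {"hand": 0.015, "dx": -0.003, "dy": 0, "dz": -0.0053, "yaw": 0},
  {"hand": 0.015, "dx": -0.0032, "dy": 0, "dz": -0.0052, "yaw": 0},
  {"hand": 0.015, "dx": -0.0033, "dy": 0, "dz": -0.0051, "yaw": 0},
])

```text
time_s: 5.58
ee_pos: [0.4996, 0.144, 0.1477]
eef_rot: [-0.0, 0.03, 1.0, -0.0]
ft_force: [-3.2, 2.2, -4.2]
width: 0.249
gripper_force: 30.0
```

Emit:
servo_tool([
  {"hand": 0.015, "dx": -0.0035, "dy": 0, "dz": -0.005, "yaw": 0},
  {"hand": 0.015, "dx": -0.0036, "dy": 0, "dz": -0.0049, "yaw": 0},
  {"hand": 0.015, "dx": -0.0038, "dy": 0, "dz": -0.0048, "yaw": 0},
  {"hand": 0.015, "dx": -0.0039, "dy": 0, "dz": -0.0047, "yaw": 0},
  {"hand": 0.015, "dx": -0.004, "dy": 0, "dz": -0.0046, "yaw": 0},
  {"hand": 0.015, "dx": -0.0042, "dy": 0, "dz": -0.0044, "yaw": 0},
  {"hand": 0.015, "dx": -0.0043, "dy": 0, "dz": -0.0043, "yaw": 0},
  {"hand": 0.015, "dx": -0.0044, "dy": 0, "dz": -0.0042, "yaw": 0},
])

```text
time_s: 6.25
ee_pos: [0.532, 0.1421, 0.1844]
eef_rot: [0.0, 0.03, 1.0, 0.0]
ft_force: [-1.7, 3.4, -5.4]
width: 0.248
gripper_force: 30.0
```

Emit:
servo_tool([
  {"hand": 0.015, "dx": -0.0046, "dy": 0, "dz": -0.004, "yaw": 0},
  {"hand": 0.015, "dx": -0.0047, "dy": 0, "dz": -0.0039, "yaw": 0},
  {"hand": 0.015, "dx": -0.0048, "dy": 0, "dz": -0.0038, "yaw": 0},
  {"hand": 0.015, "dx": -0.0049, "dy": 0, "dz": -0.0036, "yaw": 0},
  {"hand": 0.015, "dx": -0.005, "dy": 0, "dz": -0.0035, "yaw": 0},
  {"hand": 0.015, "dx": -0.0051, "dy": 0, "dz": -0.0033, "yaw": 0},
  {"hand": 0.015, "dx": -0.0052, "dy": 0, "dz": -0.0032, "yaw": 0},
  {"hand": 0.015, "dx": -0.0035, "dy": 0, "dz": -0.002, "yaw": 0},
])

```text
time_s: 6.92
ee_pos: [0.5697, 0.1399, 0.2113]
eef_rot: [-0.0, 0.03, 1.0, -0.0]
ft_force: [0.3, 3.9, -10.0]
width: 0.256
gripper_force: 30.0
```

Emit:
servo_tool([
  {"hand": 0.015, "dx": -0.0027, "dy": 0, "dz": -0.0015, "yaw": 0},
  {"hand": 0.015, "dx": -0.0012, "dy": 0, "dz": -0.0007, "yaw": 0},
  {"hand": 0.015, "dx": 0, "dy": 0, "dz": 0, "yaw": 0},
  {"hand": 0.015, "dx": 0, "dy": 0, "dz": 0, "yaw": 0},
  {"hand": 0.015, "dx": 0, "dy": 0, "dz": 0, "yaw": 0},
  {"hand": 0.015, "dx": 0, "dy": 0, "dz": 0, "yaw": 0},
  {"hand": 0.015, "dx": 0, "dy": 0, "dz": 0, "yaw": 0},
  {"hand": 0.015, "dx": 0, "dy": 0, "dz": 0, "yaw": 0},
])

```text
time_s: 7.58
ee_pos: [0.5734, 0.1397, 0.2133]
eef_rot: [0.001, 0.03, 1.0, 0.0]
ft_force: [3.5, 4.2, -13.2]
width: 0.251
gripper_force: 30.0
```

Run:
```python
from h import *
s=r.sense();print(s['ee_pos'],s['ft_force'])
p,d=snap('scene','s4.png')
i=cv2.imread('pics/s4.png')[40:240,200:420];cv2.imwrite('pics/s4c.png',cv2.resize(i,None,fx=3,fy=3))
```

```text
[0.57337624 0.13971383 0.21331873] [  3.48080553   4.2446373  -13.2172535 ]
```

View pics/s4c.png

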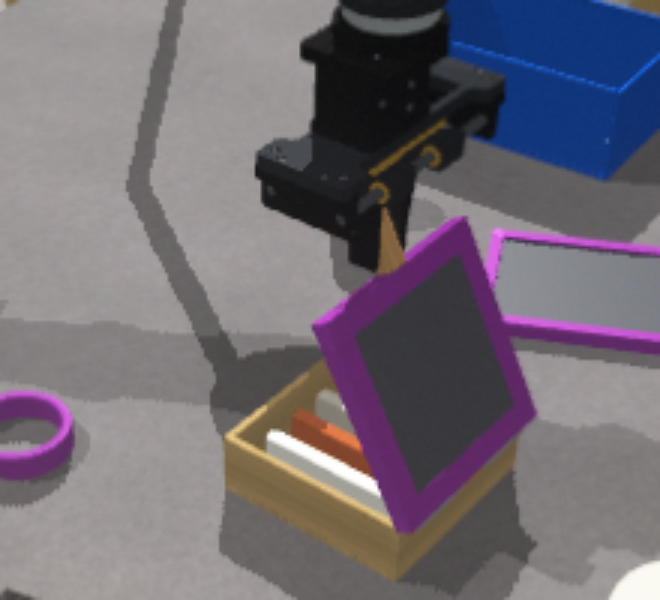

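```bash
cat > ang.py <<'E'
from h import *
def ang():
    z=np.load('scene.npz');p,d=z['p'],z['d']
    hsv=cv2.cvtColor(p,cv2.COLOR_RGB2HSV);m=cv2.inRange(hsv,(135,80,40),(165,255,255));m[:,:290]=0;m[:100]=0
    m=cv2.morphologyEx(m,cv2.MORPH_OPEN,np.ones((2,2)))
    v,u=np.nonzero(m&((d>0)*255).astype('uint8'));P=bydepth('scene',np.c_[u,v],d[v,u])
    k=(P[:,2]>.05)&(P[:,1]>.03)&(P[:,1]<.26);P=P[k];
    for _ in range(6):
        c=P.mean(0);n=np.linalg.svd(P-c,full_matrices=False)[2][2];e=abs((P-c)@n);P=P[e<max(.003,2*e.std())]
    n*=np.sign(n[0]);print(len(P),'n',n,'angle deg',np.degrees(np.arctan2(np.hypot(n[0],n[1]),n[2])),P.min(0),P.max(0))
E
python3 -c "
from ang import *
ang()"
```

```text
1710 n [ 0.87263692 -0.05258946  0.48552977] angle deg 60.9528127745142 [0.5868999  0.04676869 0.05885945] [0.68177325 0.22743257 0.21511186]
```

Emit:
servo_tool([
  {"hand": 0.015, "dx": -0.0004, "dy": 0, "dz": 0.0008, "yaw": 0},
  {"hand": 0.015, "dx": -0.0004, "dy": 0, "dz": 0.0008, "yaw": 0},
  {"hand": 0.015, "dx": 0, "dy": 0, "dz": 0, "yaw": 0},
  {"hand": 0.03, "dx": 0, "dy": 0, "dz": 0, "yaw": 0},
  {"hand": 0.045, "dx": 0, "dy": 0, "dz": 0, "yaw": 0},
  {"hand": 0.06, "dx": 0, "dy": 0, "dz": 0, "yaw": 0},
  {"hand": 0.06, "dx": 0, "dy": 0, "dz": 0, "yaw": 0},
  {"hand": 0.06, "dx": 0, "dy": 0, "dz": 0, "yaw": 0},
])

```text
time_s: 8.3
ee_pos: [0.5745, 0.1389, 0.2128]
eef_rot: [0.001, 0.03, 1.0, -0.0]
ft_force: [0.4, -0.4, -0.4]
width: 0.546
gripper_force: 0.0
```

Emit:
servo_tool([
  {"hand": 0.06, "dx": 0, "dy": 0, "dz": 0, "yaw": 0},
  {"hand": 0.06, "dx": 0, "dy": 0, "dz": 0, "yaw": 0},
  {"hand": 0.06, "dx": 0, "dy": 0, "dz": -0.01, "yaw": 0},
  {"hand": 0.06, "dx": 0, "dy": 0, "dz": -0.02, "yaw": 0},
  {"hand": 0.06, "dx": 0, "dy": 0, "dz": -0.025, "yaw": 0},
  {"hand": 0.06, "dx": 0, "dy": 0, "dz": -0.03, "yaw": 0},
  {"hand": 0.06, "dx": 0, "dy": 0, "dz": -0.03, "yaw": 0},
  {"hand": 0.06, "dx": 0, "dy": 0, "dz": -0.02, "yaw": 0},
])

```text
time_s: 8.97
ee_pos: [0.5744, 0.1396, 0.3512]
eef_rot: [0.002, 0.03, 1.0, 0.001]
ft_force: [-0.6, 0.5, -0.1]
width: 0.691
gripper_force: 0.0
```

Emit:
servo_tool([
  {"hand": 0.06, "dx": 0.01, "dy": 0, "dz": 0, "yaw": 0},
  {"hand": 0.06, "dx": 0.02, "dy": 0, "dz": 0, "yaw": 0},
  {"hand": 0.06, "dx": 0.02, "dy": 0, "dz": 0, "yaw": 0},
  {"hand": 0.06, "dx": 0.01, "dy": 0, "dz": 0, "yaw": 0},
  {"hand": 0.06, "dx": 0, "dy": 0, "dz": 0, "yaw": 0},
  {"hand": 0.06, "dx": 0, "dy": 0, "dz": 0, "yaw": 0},
  {"hand": 0.06, "dx": 0, "dy": 0, "dz": 0, "yaw": 0},
  {"hand": 0.06, "dx": 0, "dy": 0, "dz": 0, "yaw": 0},
])

```text
time_s: 9.63
ee_pos: [0.5145, 0.1429, 0.3468]
eef_rot: [-0.0, 0.03, 1.0, -0.0]
ft_force: [0.3, 0.2, -0.7]
width: 0.686
gripper_force: 0.0
```

Run:
```python
from ang import *
snap('scene','s5.png');ang();print(r.sense()['ee_pos'],r.sense()['joint_velocities'].round(3))
```

```text
1719 n [ 0.87190814 -0.05263513  0.48683236] angle deg 60.8674067492278 [0.58802704 0.04655425 0.05890457] [0.68151687 0.22739156 0.2150799 ]
[0.51450926 0.14289246 0.34673321] [ 0.     0.003 -0.001  0.004  0.     0.003  0.001]
```

View pics/s5.png

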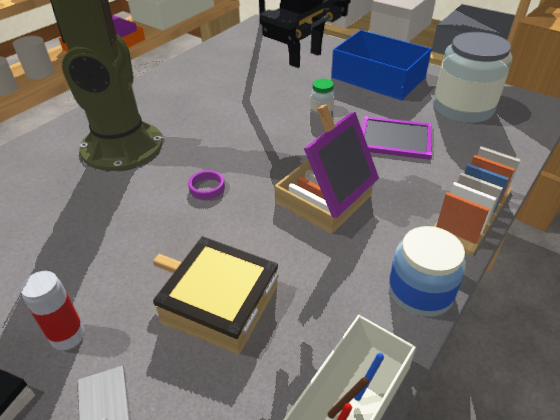

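The purple lid stands open on its own at about 61° (342,165). The gripper is well clear at (305,35), and the black-framed case is as it was.

```bash
python3 -c "
from plant import r
print(r.job_done())"
```

```text
the job is handed in; nothing more can be done
None
```

I lifted the purple-framed lid by its pull to about 61°, let go and drew clear; it stands there on its own, the black-framed lid was left alone, and the job is handed in at about 10 s of the 38 s allowed.

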